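Put the charged battery packs away

ROBOT

A 7-joint arm with a two-finger parallel gripper is mounted at the origin on the work surface. World frame = base frame: x ahead of the robot, y to its left, z up, the work surface at z = 0. Lengths are in m, angles in rad, forces in N, time in s.
With the tool pointing down it reaches from about 0.4 to 0.85 m from the base axis. Payload 10.4 kg.
Tool frame: the origin (TCP) lies on the centre line of the jaws, within the pads' length; the fingertips stand r.finger_overhang ahead of it and the grasp point (between the pads) lies 5 mm behind it (r.finger_overhang is the distance from the TCP to the fingertips, in m); z points along the fingers, y is the line along which they close (so a half turn about z gives the same grasp; the last joint's range is limited). The gripper opens to 87 mm and grips with 3 to 60 N. Pads are 19 mm wide; open, the fingers measure 117 mm over their backs; the gripper's body (75 mm by 190 mm) begins 51 mm behind the grasp point.
Start: joints at [1.175, 0.332, -0.065, 1.46, 0.022, 1.35, -0.088], TCP at [0.228, -0.582, 0.237] pointing down, gripper open.
Joint ranges: [-2.6, 2.6], [-0.5, 2.12], [-1.47, 1.34], [0.16, 2.42], [-1.27, 4.41], [0.06, 2.06], [-2.6, 2.6]. Speed limits (rad/s): [2.22, 2.22, 2.79, 2.79, 3.14, 3.14, 3.14].

INTERFACE

Orientations are given as a unit quaternion [x, y, z, w].
In Python, from bench import read_state, viewer, r gives the robot as it stands.
- The arm moves only by the tool carry_out, never from a script. Its argument "moves" is a list of rows, each a list of 6 numbers: the shift along the tool's x, y, z in units of 40 mm (1.0 is 40 mm), then the turn, a rotation vector about the tool's x, y, z in units of 8 degrees (1.0 is 8 degrees). A call has 1 to 20 rows; each row shifts and turns the commanded pose from where the row before left it, along the tool's axes as they then stand; what a row does not reach is not made up. A row lasts 1/8 s, in which the tool goes at most 62.5 mm and 10.7 degrees, less where a joint would pass 70% of its speed; a pose out of reach is approached as far as the arm can. A call is refused whole if a number of a shift passes 1 or a number of a turn 1, either way. A call with a gripper value outside its range is refused whole. "fingers" is the finger opening in mm, from 0 to 87, set as the call begins (left out, the last holds). The fingers move at their own pace and stop on an object; "force" is the grip in N (left out, the last holds). Time passes only in rows, so rows that do not move let the fingers close. It gives the time, the measured TCP pose, the force, the opening and the grip force at its end, in the units of the state.
- read_state(): the state, without advancing time (a new reading comes with each control period).
- viewer.camera(name): name is "scene" or "top" or "wrist"; returns a dict with "pixels" (400x640x3 uint8, red, green, blue), "range_z" (400x640 float32, m along the optical axis (not along the pixel's ray), 0 where there is no reading), "fx", "fy", "cx", "cy" (pixels), "xyz" and "orientation" of the camera in the world. Camera axes: x right, y down, z forward; pixel columns grow to the right and rows downward; lengths in m; the calibration is good to about 2 mm. A picture is of the moment at which its call begins.
- r.close_job(): hands the job in; it is judged then, once.
The state is a dict: "time": time; "joint_positions": joint angles; "joint_vel": joint speeds; "joint_torque": joint torques, N m; "ee_pos": TCP position; "eef_rot": TCP orientation; "ft_force": force on the tool from outside, world axes, zero at the start; "torque": the same for the moment, N m; "width": finger opening in m; "grip_force": force on a finger pad.
Only numpy, scipy, OpenCV 4.12 (cv2) and the standard library are available. Lean on these libraries where they do the work, as an engineer would, in place of code of your own. Each camera call takes 0.05 s, during which the arm holds its last target. There are 200 camera calls.

TASK

Charging is done: pack the cordless kit away. Press down the tab of the plywood box's lid until the catch lets it spring open, then free every battery pack from its charger by squeezing its two side buttons together, lift it out and stand it upright on the floor of the long compartment (set down, not dropped), and put every small bit case into the small compartment. Leave the lid open and leave the other things on the bench alone.

Things in the scene. Friction and masses are not known exactly. Their poses are not given: they have to be found in the camera images.
- box: plywood storage box, fixed, 140 x 318 x 76 (its x, y, z), walls 5, floor 6 thick; origin: centre of its underside. A divider (50 high, 4 thick) at its y = -68 makes the long compartment (y -66 to +154, for packs) and the small one (y -154 to -70, for bit cases), both 130 wide (x -65 to +65).
- lid (a joint): plywood lid, hinged along the box's +x edge; shut, its top is 90 above the box's underside. 0 = shut and caught. Pushed down to -0.03 rad (4 mm at the tab, 3 N; hard stop -0.045) its catch frees; let go, it springs up and back in about 2 s and stays at 2.6 rad, leaning back beyond the +x edge. It cannot be pulled open and does not latch again.
- lid_tab (a point): centre of the top of the black tab (24 x 50) sticking out at the middle of the lid's front (-x) edge: the place to press down. Moves with the lid.
- case1: small hinged screwdriver-bit case, black with a steel clasp, 36 x 28 x 26 (its x, y, z), 100 g, lying loose on the bench; origin at the centre of its underside. May be absent.
- case2: same as case1. May be absent.
- case3: same as case1. May be absent.
- pack1: battery pack, body 60 x 39 x 62 (its x, y, z), 340 g, upright in a charger; origin: centre of its underside. On its +y and -y sides a black ribbed spring button, 28 wide, 30 to 56 above the underside; outer faces 54 apart, about 41 when pressed home (7 N each; squeeze with 20 N or more). Hooks lock it in the charger; only with both buttons in does it lift straight out. May be absent.
- pack2: same as pack1. May be absent.
- pack3: same as pack1. May be absent.
- charger1: black charger, fixed, 104 x 84, holding pack1 (empty if that is absent): deck 14 high, on which the pack stands, cheeks to 30 high; the pack is clear after rising 20; origin: centre under the pack
- charger2: black charger, fixed, 104 x 84, holding pack2 (empty if that is absent): deck 14 high, on which the pack stands, cheeks to 30 high; the pack is clear after rising 20; origin: centre under the pack
- charger3: black charger, fixed, 104 x 84, holding pack3 (empty if that is absent): deck 14 high, on which the pack stands, cheeks to 30 high; the pack is clear after rising 20; origin: centre under the pack
- file: bystander, to be left alone: flat steel file with red handle, 270 long; from its origin the blade (24 wide) runs 170 to +x, the handle 100 to -x; origin at its underside
- blank: bystander, to be left alone: three-armed plywood blank, arms 93 long, 9 thick; origin at its underside
- glue: bystander, to be left alone: glue bottle, 56 across, 150 high; origin at its underside
- offcut: bystander, to be left alone: wood offcut 42 x 30 x 22; origin at its underside
- sander: bystander, to be left alone: cork sanding block 90 x 55 x 24; origin at its underside
There are look-alikes about, which are no part of the job. Leave any purple, white or yellow look-alike of the case2 alone.

How it is judged:
By the outcome, as a careful person would: the job done as asked, in the order asked, and still so for the second after the job is handed in, with the robot touching nothing.
Of pack1, pack2, pack3 only 2 to 3 are there at a start; the rules pass over those that are not, and their reading is None.
Of case1, case2, case3 only 2 to 3 are there at a start; the rules pass over those that are not, and their reading is None.
At some moment in a run one of case1, case2, case3 may be knocked a few centimetres aside while the robot is not near it.
It also fails if it takes over 210 s, if anything falls off the work surface, if the arm or the gripper's body presses on something with over 40 N, if the wrist force passes 120 N, or if a joint passes its speed limit or range.

## Working session

There is one attempt and no reset: what is moved stays moved. The work goes in short steps, Python scripts to look and compute and a tool call to move; the robot and the scene stay as the last step left them, time stands still between calls to the robot, and variables do not carry over. Pictures are saved under pics/ and viewed, at most 14 in all, crops included, and the job is handed in when it is done.

Besides the shell and the picture viewer there is one more tool, called after "Call:" as name([rows], argument=value, ...), one row to a line, values as JSON. carry_out: Moves the arm, as the interface text tells. Its arguments: {"type":"object","properties":{"moves":{"type":"array","items":{"type":"array","items":{"type":"number"}}},"fingers":{"type":"number"},"force":{"type":"number"}},"required":["moves"]}

```bash
mkdir -p pics; ls; cat > h.py <<'E'
import numpy as np, cv2
from bench import read_state, viewer, r
from scipy.spatial.transform import Rotation as R
def cam(n):
    c=viewer.camera(n); return c
def save(c,f): cv2.imwrite('pics/'+f,c['pixels'][:,:,::-1])
def cloud(c):
    z=c['range_z']; v,u=np.mgrid[0:400,0:640]
    p=np.stack([(u-c['cx'])/c['fx']*z,(v-c['cy'])/c['fy']*z,z],-1)
    P=p@R.from_quat(c['orientation']).as_matrix().T+np.array(c['xyz'])
    P[z==0]=np.nan
    return P
E
python3 - <<'E'
from h import *
for n in ['top','scene']:
    c=cam(n); save(c,n+'0.png'); np.savez('/tmp/'+n,**{k:np.array(v) for k,v in c.items()}); print(n,c['xyz'],c['orientation'],c['fx'])
s=read_state(); print(s['ee_pos'],s['eef_rot'],s['time'],r.finger_overhang,s['width'])
E
```

```text
pics
top [ 0.30203921 -0.04432701  1.31041871] [-0.67004686  0.73527577 -0.07710293  0.0667973 ] 510.1107228954514
scene [0.94279369 0.26439954 0.84533685] [ 0.40684992  0.86558151 -0.26520411 -0.12210067] 407.9277994220509
[ 0.22750905 -0.58178313  0.23584265] [ 9.82676974e-01  1.85325638e-01 -1.52970139e-04 -5.90219135e-04] 0.1 0.014 0.08691774343304566
```

View pics/top0.png

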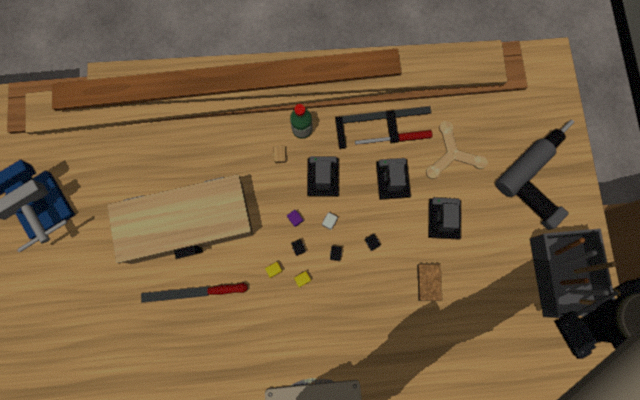

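View pics/scene0.png

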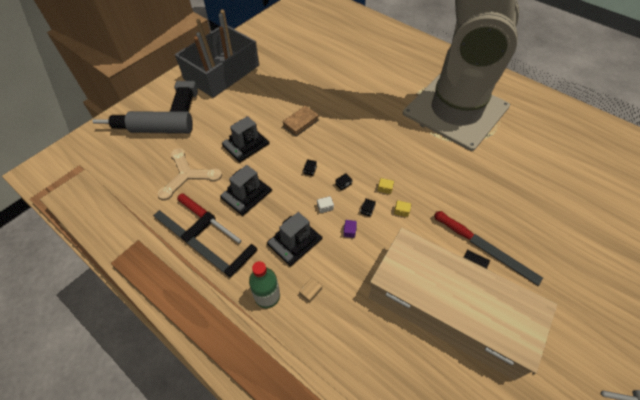

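The top view shows the shut box around (180,218) with its tab at (188,252). Three chargers with packs are at (323,176), (394,178) and (445,217). Three black cases are at (299,247), (336,253) and (373,242), with purple, white and yellow look-alikes nearby.

```bash
cat > m.py <<'E'
from h import *
def rect(P,mask,name):
    n,l,st,_=cv2.connectedComponentsWithStats(mask.astype(np.uint8))
    i=1+np.argmax(st[1:,4]); p=P[l==i]
    rc=cv2.minAreaRect((p[:,:2]*1000).astype(np.float32))
    print(name,'n',len(p),'c',np.round(rc[0],1),'size',np.round(rc[1],1),'ang',round(rc[2],1),'z',np.round(np.nanpercentile(p[:,2],[5,50,95]),4))
def win(u,v,w,h):
    m=np.zeros((400,640),bool); m[v-h:v+h,u-w:u+w]=1; return m
E
python3 - <<'E'
from m import *
c=dict(np.load('/tmp/top.npz')); P=cloud(c); I=c['pixels'].astype(int); z=P[...,2]
V=I.max(-1)
print('bench z',np.nanmedian(z[300:340,260:400]))
rect(P,win(180,218,85,55)&(z>.08)&(V>100),'lid')
rect(P,win(188,252,25,14)&(z>.06)&(V<70),'tab')
for n,(u,v) in zip('123',[(323,176),(394,178),(445,217)]):
    rect(P,win(u,v,30,30)&(z>.070),'pack'+n)
    rect(P,win(u,v,30,30)&(z>.035),'pack+btn'+n)
    rect(P,win(u,v,30,30)&(z>.008),'charger'+n)
for n,(u,v) in zip('abc',[(299,247),(336,253),(373,242)]):
    rect(P,win(u,v,14,14)&(z>.018),'case'+n)
E
```

```text
bench z -0.0008238284963848486
lid n 8035 c [542.4 288.4] size [152.2 326.6] ang 8.1 z [0.0852 0.0893 0.0934]
tab n 200 c [456.9 274.5] size [22.7 50.8] ang 10.6 z [0.0747 0.0886 0.0926]
pack1 n 383 c [626.1 -71.8] size [52.9 59.7] ang 82.1 z [0.0713 0.0769 0.0807]
pack+btn1 n 498 c [625.9 -71. ] size [56.6 61.6] ang 77.9 z [0.0507 0.0756 0.0805]
charger1 n 1252 c [631.1 -71.5] size [ 81.9 105.2] ang 84.4 z [0.0111 0.0288 0.0795]
pack2 n 362 c [ 602.8 -252.8] size [47.1 59.4] ang 89.7 z [0.0722 0.0771 0.0813]
pack+btn2 n 506 c [ 602.9 -255.2] size [55.3 59.8] ang 88.9 z [0.0495 0.0756 0.0809]
charger2 n 1253 c [ 610.1 -256. ] size [ 84.8 109.9] ang 88.6 z [0.0113 0.0288 0.0797]
pack3 n 376 c [ 486.1 -378.3] size [45.3 58.7] ang 82.8 z [0.0724 0.077  0.081 ]
pack+btn3 n 537 c [ 486.  -375.2] size [55.8 59.6] ang 82.9 z [0.0488 0.0754 0.0804]
charger3 n 1314 c [ 490.7 -376.3] size [ 84.6 106.2] ang 81.1 z [0.0108 0.0286 0.0795]
casea n 162 c [450.4   7. ] size [35.7 29.5] ang 13.4 z [0.0213 0.0253 0.0287]
caseb n 164 c [427.  -85.9] size [27.9 38. ] ang 83.5 z [0.0207 0.0248 0.0291]
casec n 160 c [ 445.9 -182. ] size [35.1 29.6] ang 20.3 z [0.0203 0.0245 0.0291]
```

```bash
python3 - <<'E'
from h import *
c=dict(np.load('/tmp/top.npz')); I=c['pixels'][140:280,270:480,::-1]
cv2.imwrite('pics/topcrop.png',cv2.resize(I,None,fx=3.8,fy=3.8,interpolation=cv2.INTER_CUBIC)[:600,:800])
E
```

```text
(no output)
```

View pics/topcrop.png

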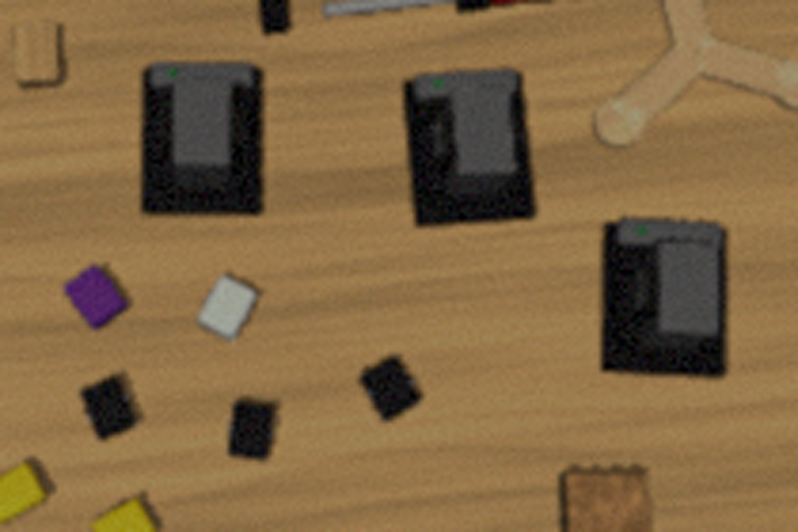

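The crop confirms all three packs are seated, with their long axis roughly along world x. The cases are plainly separate from the coloured look-alikes. Next I'll open the lid.

```bash
cat >> h.py <<'E'
def go(*wps):
    """waypoints (x,y,z,yawdeg): total tool-frame units from the measured pose, turn first then shift"""
    s=read_state(); p=np.array(s['ee_pos']); q=R.from_quat(s['eef_rot'])
    m=q.as_matrix(); print('t',round(s['time'],2),'at',np.round(p,4),'yaw',round(np.degrees(np.arctan2(m[1,0],m[0,0])),2),'w',round(s['width']*1000,1),'F',np.round(s['ft_force'],1),'grip',round(float(np.max(s['grip_force'])),1))
    for w in wps:
        t=R.from_euler('z',w[3],degrees=True)*R.from_euler('x',180,degrees=True)
        rv=np.degrees((q.inv()*t).as_rotvec())/8
        d=t.inv().apply(np.array(w[:3])-p)/.04
        print(w,'turn',np.round(rv,3),'shift',np.round(d,3)); p=np.array(w[:3]); q=t
E
python3 -c "
from h import *
go((.45,-.3,.23,8.1),(.457,.2745,.18,8.1),(.457,.2745,.112,8.1))"
```

```text
t 0.1 at [ 0.2275 -0.5818  0.2358] yaw 21.36 w 86.9 F [ 0.8  0.1 -0.4] grip 0.0
(0.45, -0.3, 0.23, 8.1) turn [-0.009  0.002  1.658] shift [ 6.499 -6.191  0.146]
(0.457, 0.2745, 0.18, 8.1) turn [0. 0. 0.] shift [  2.197 -14.195   1.25 ]
(0.457, 0.2745, 0.112, 8.1) turn [0. 0. 0.] shift [ 0.  -0.   1.7]
```

Call:
carry_out([
  [0,0,0,0,0,0.83],
  [0,0,0,0,0,0.83],
  [0.93,-0.885,0.02,0,0,0],
  [0.93,-0.885,0.02,0,0,0],
  [0.93,-0.885,0.02,0,0,0],
  [0.93,-0.885,0.02,0,0,0],
  [0.93,-0.885,0.02,0,0,0],
  [0.93,-0.885,0.02,0,0,0],
  [0.93,-0.885,0.02,0,0,0],
  [0,0,0,0,0,0],
], fingers=0)

```text
time: 1.35
ee_pos: [0.4532, -0.2959, 0.2307]
eef_rot: [0.997, 0.074, 0.0, -0.001]
ft_force: [-1.3, -0.7, 0.2]
width: 0.0014
grip_force: 0.0
```

Call:
carry_out([
  [0.155,-0.946,0,0,0,0],
  [0.155,-0.946,0,0,0,0],
  [0.155,-0.946,0,0,0,0],
  [0.155,-0.946,0,0,0,0],
  [0.155,-0.946,0,0,0,0],
  [0.155,-0.946,0,0,0,0],
  [0.155,-0.946,0,0,0,0],
  [0.155,-0.946,0,0,0,0],
  [0.155,-0.946,0,0,0,0],
  [0.155,-0.946,0,0,0,0],
  [0.155,-0.946,0,0,0,0],
  [0.155,-0.946,0,0,0,0],
  [0.155,-0.946,0,0,0,0],
  [0.155,-0.946,0,0,0,0],
  [0.155,-0.946,0,0,0,0],
  [0,0,0.6,0,0,0],
  [0,0,0.6,0,0,0],
  [0,0,0,0,0,0],
])

```text
time: 3.6
ee_pos: [0.4625, 0.2734, 0.1812]
eef_rot: [0.998, 0.07, -0.002, 0.001]
ft_force: [0.1, -0.4, 0.1]
width: 0.0004
grip_force: 0.0
```

```bash
python3 -c "
from m import *
go((.457,.2745,.110,8.1))
c=cam('wrist');save(c,'w1.png');P=cloud(c);z=P[...,2];V=c['pixels'].max(-1)
d=np.linalg.norm(P[...,:2]-[.457,.2745],axis=-1)
rect(P,(V<70)&(z>.07)&(z<.1)&(d<.04),'tab')
"
```

```text
t 3.6 at [0.4625 0.2734 0.1812] yaw 8.03 w 0.4 F [ 0.1 -0.4  0.1] grip 0.0
(0.457, 0.2745, 0.11, 8.1) turn [ 0.01   0.024 -0.009] shift [-0.132 -0.046  1.781]
tab n 1271 c [457. 275.] size [23.1 49. ] ang 9.3 z [0.0885 0.0896 0.0907]
```

Call:
carry_out([
  [-0.17,-0.04,0,0,0,0],
  [0,0,0.6,0,0,0],
  [0,0,0.6,0,0,0],
  [0,0,0.6,0,0,0],
  [0,0,0.12,0,0,0],
  [0,0,0.06,0,0,0],
  [0,0,0.05,0,0,0],
  [0,0,0.04,0,0,0],
  [0,0,0,0,0,0],
  [0,0,0,0,0,0],
])

```text
time: 4.9
ee_pos: [0.4563, 0.2758, 0.1004]
eef_rot: [0.998, 0.07, 0.0, -0.0]
ft_force: [0.8, 0.1, 1.6]
width: 0.0002
grip_force: 0.8
```

Call:
carry_out([
  [0,0,0.04,0,0,0],
  [0,0,0.04,0,0,0],
  [0,0,0,0,0,0],
  [0,0,0,0,0,0],
])

```text
time: 5.4
ee_pos: [0.4562, 0.2757, 0.0971]
eef_rot: [0.998, 0.07, 0.0, -0.0]
ft_force: [1.6, 1.8, 3.5]
width: 0.0001
grip_force: 1.5
```

Call:
carry_out([
  [-0.6,0,-0.5,0,0,0],
  [-1,0,-0.6,0,0,0],
  [-1,0,-0.8,0,0,0],
  [0,0,-1,0,0,0],
  [0,0,-1,0,0,0],
  [0,0.5,0,0,0,0],
  [0,1,0,0,0,0],
  [0,1,0,0,0,0],
  [0,1,0,0,0,0],
  [0,1,0,0,0,0],
  [0,1,0,0,0,0],
  [0,1,0,0,0,0],
  [0,1,0,0,0,0],
  [0,0,0,0,0,0],
  [0,0,0,0,0,0],
  [0,0,0,0,0,0],
  [0,0,0,0,0,0],
])

```text
time: 7.52
ee_pos: [0.3951, -0.0355, 0.253]
eef_rot: [0.997, 0.071, -0.0, 0.0]
ft_force: [0.4, -0.1, -0.4]
width: 0.0007
grip_force: 0.0
```

```bash
python3 - <<'E'
from m import *
c=cam('top');save(c,'top1.png');P=cloud(c);z=P[...,2]
np.savez('/tmp/top1',**{k:np.array(v) for k,v in c.items()})
go((.617,-.0715,.23,-5.6))
for n,(u,v) in zip('abc',[(299,247),(336,253),(373,242)]):
    rect(P,win(u,v,20,20)&(z>.018)&(c['pixels'].max(-1)<80),'case'+n)
E
```

```text
t 7.58 at [ 0.3951 -0.0356  0.253 ] yaw 8.14 w 0.4 F [ 0.3 -0.  -0.4] grip 0.0
(0.617, -0.0715, 0.23, -5.6) turn [ 1.000e-03 -0.000e+00  1.718e+00] shift [5.608 0.352 0.574]
casea n 50 c [388.8  -4.5] size [ 2.5 37. ] ang 89.2 z [0.6195 0.6315 0.6419]
caseb n 296 c [392.6 -96.6] size [30.8 75.1] ang 83.9 z [0.3266 0.351  0.627 ]
casec n 371 c [ 409.1 -121.4] size [24.7 68.9] ang 85.4 z [0.3479 0.3508 0.3537]
```

View pics/top1.png

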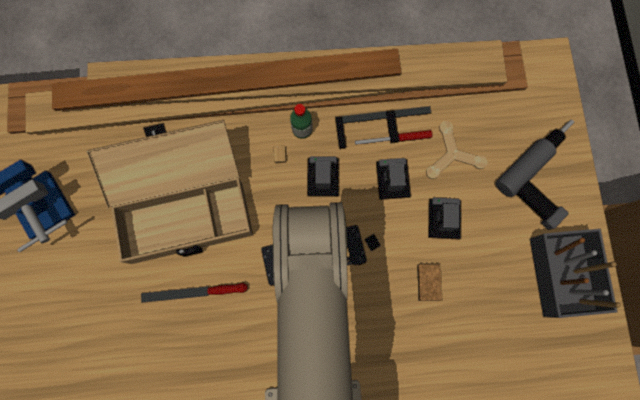

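The lid is open, lying back beyond the box at (165,160), with the compartments exposed and the divider at (213,213). Now I'll move over pack1 and measure the box interior.

Call:
carry_out([
  [0,0,0,0,0,0.86],
  [0,0,0,0,0,0.86],
  [0.93,0.06,0.1,0,0,0],
  [0.93,0.06,0.1,0,0,0],
  [0.93,0.06,0.1,0,0,0],
  [0.93,0.06,0.1,0,0,0],
  [0.93,0.06,0.1,0,0,0],
  [0.93,0.06,0.1,0,0,0],
  [0,0,0,0,0,0],
  [0,0,0,0,0,0],
], fingers=87)

```text
time: 8.82
ee_pos: [0.6154, -0.072, 0.2288]
eef_rot: [0.999, -0.049, -0.0, -0.0]
ft_force: [-1.0, -0.2, -0.1]
width: 0.0855
grip_force: 0.0
```

```bash
cat >> m.py <<'E'
def wpack(xy,name):
    c=cam('wrist');P=cloud(c);z=P[...,2]
    d=np.linalg.norm(P[...,:2]-np.array(xy),axis=-1)
    rect(P,(z>.07)&(z<.09)&(d<.05),name+' top'); rect(P,(z>.055)&(z<.09)&(d<.05),name+' top+btn')
    return c
E
python3 - <<'E'
from m import *
c=wpack((.626,-.0715),'pack1'); save(c,'w2.png'); go((.626,-.0715,.052,-5.6))
c=dict(np.load('/tmp/top1.npz')); P=cloud(c); z=P[...,2]
w=win(180,225,80,50)&(np.abs(z-.006)<.007)&(P[...,0]>.45)
n,l,st,_=cv2.connectedComponentsWithStats(w.astype(np.uint8))
for i in np.argsort(-st[1:,4])[:3]+1:
    rc=cv2.minAreaRect((P[l==i][:,:2]*1000).astype(np.float32)); print(st[i],rc,np.nanmedian(z[l==i]))
E
```

```text
pack1 top n 1879 c [627.  -75.1] size [47.8 58.9] ang 84.7 z [0.0748 0.0775 0.0786]
pack1 top+btn n 2309 c [627.3 -73.1] size [55.3 59.1] ang 84.7 z [0.0675 0.0772 0.0785]
t 8.88 at [ 0.6153 -0.0721  0.2292] yaw -5.65 w 86.1 F [0.  0.  0.3] grip 0.0
(0.626, -0.0715, 0.052, -5.6) turn [ 0.001 -0.    -0.006] shift [ 0.264 -0.041  4.431]
[ 123  193   90   64 3753] ((540.4173583984375, 337.2456359863281), (119.32585144042969, 213.97406005859375), 8.382768630981445) 0.005299350134904124
[ 209  186   38   51 1329] ((562.2913818359375, 181.88397216796875), (119.12802124023438, 77.12991333007812), 8.210908889770508) 0.005455789922892418
[100 199  22  68 544] ((537.9743041992188, 487.7884521484375), (175.31639099121094, 54.97667694091797), 0.6173565983772278) 0.0008856302536766059
```

View pics/w2.png

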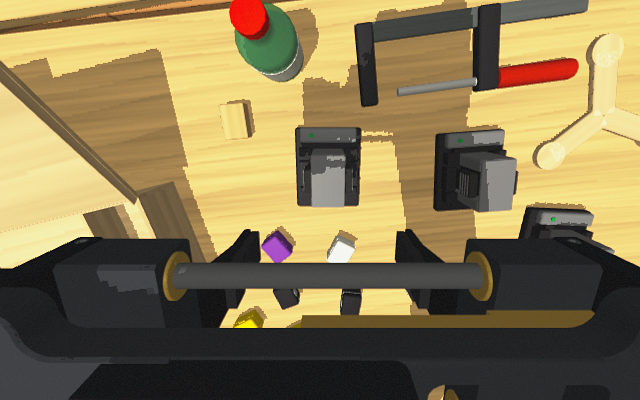

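The wrist view shows pack1 in charger1, centred at column 328, which lines up with the gripper's own centre column. I'll descend and squeeze.

Call:
carry_out([
  [0.3,-0.01,0,0,0,0],
  [0,0,0.9,0,0,0],
  [0,0,0.9,0,0,0],
  [0,0,0.9,0,0,0],
  [0,0,0.9,0,0,0],
  [0,0,0.5,0,0,0],
  [0,0,0.33,0,0,0],
  [0,0,0,0,0,0],
  [0,0,0,0,0,0],
], force=30)

```text
time: 10.0
ee_pos: [0.6287, -0.0734, 0.053]
eef_rot: [0.999, -0.05, 0.001, 0.0]
ft_force: [-0.0, 0.0, -0.9]
width: 0.087
grip_force: 0.0
```

Call:
carry_out([
  [0,0,0,0,0,0],
  [0,0,0,0,0,0],
  [0,0,0,0,0,0],
  [0,0,0,0,0,0],
  [0,0,0,0,0,0],
  [0,0,0,0,0,0],
], fingers=38, force=30)

```text
time: 10.75
ee_pos: [0.628, -0.0734, 0.0522]
eef_rot: [0.999, -0.05, 0.0, 0.0]
ft_force: [-3.3, -0.1, 6.8]
width: 0.0404
grip_force: 27.1
```

Width is 40 mm, so both buttons are in. Lifting slowly.

Call:
carry_out([
  [0,0,-0.15,0,0,0],
  [0,0,-0.25,0,0,0],
  [0,0,-0.3,0,0,0],
  [0,0,-0.5,0,0,0],
  [0,0,-0.9,0,0,0],
  [0,0,-0.9,0,0,0],
  [0,0,-0.9,0,0,0],
  [0,0,-0.6,0,0,0],
  [0,0,0,0,0,0],
  [0,0,0,0,0,0],
])

```text
time: 12.0
ee_pos: [0.6273, -0.0733, 0.2309]
eef_rot: [0.999, -0.05, -0.001, 0.0]
ft_force: [-0.3, 0.4, -4.5]
width: 0.04
grip_force: 30.0
```

```bash
cat >> h.py <<'E'
BX=[.542,.289,8.3]
def box(x,y):
    a=np.radians(BX[2]); return (round(BX[0]+(x*np.cos(a)-y*np.sin(a))/1000,4), round(BX[1]+(x*np.sin(a)+y*np.cos(a))/1000,4))
E
python3 - <<'E'
from m import *
c=wpack((.628,-.073),'left?'); save(c,'w3.png')
go((*box(-26,104),.235,BX[2]))
E
```

```text
Traceback (most recent call last):
  File "m.py", line 12, in wpack
    rect(P,(z>.07)&(z<.09)&(d<.05),name+' top'); rect(P,(z>.055)&(z<.09)&(d<.05),name+' top+btn')
    ~~~~^^^^^^^^^^^^^^^^^^^^^^^^^^^^^^^^^^^^^^^
  File "m.py", line 4, in rect
    i=1+np.argmax(st[1:,4]); p=P[l==i]
        ~~~~~~~~~^^^^^^^^^^
ValueError: attempt to get argmax of an empty sequence
```

```bash
python3 - <<'E'
from h import *
go((*box(-26,104),.235,BX[2]))
E
```

```text
t 12.05 at [ 0.6272 -0.0733  0.2305] yaw -5.67 w 40.1 F [-0.6  0.2 -4.3] grip 30.0
(np.float64(0.5013), np.float64(0.3882), 0.235, 8.3) turn [-1.000e-03  1.400e-02 -1.747e+00] shift [ -1.448 -11.871  -0.114]
```

Call:
carry_out([
  [0,0,0,0,0,-0.5],
  [0,0,0,0,0,-0.7],
  [0,0,0,0,0,-0.55],
  [-0.111,-0.913,0,0,0,0],
  [-0.111,-0.913,0,0,0,0],
  [-0.111,-0.913,0,0,0,0],
  [-0.111,-0.913,0,0,0,0],
  [-0.111,-0.913,0,0,0,0],
  [-0.111,-0.913,0,0,0,0],
  [-0.111,-0.913,0,0,0,0],
  [-0.111,-0.913,0,0,0,0],
  [-0.111,-0.913,0,0,0,0],
  [-0.111,-0.913,0,0,0,0],
  [-0.111,-0.913,0,0,0,0],
  [-0.111,-0.913,0,0,0,0],
  [-0.111,-0.913,0,0,0,0],
  [0,0,0,0,0,0],
  [0,0,0,0,0,0],
  [0,0,0,0,0,0],
])

```text
time: 14.42
ee_pos: [0.5028, 0.3867, 0.2312]
eef_rot: [0.997, 0.072, -0.0, 0.001]
ft_force: [0.4, -0.3, -3.7]
width: 0.0402
grip_force: 30.0
```

```bash
python3 - <<'E'
from m import *
go((*box(-26,104),.235,BX[2]))
for n in ['wrist','scene']:
    c=cam(n); P=cloud(c); save(c,n+'4.png')
    a=np.radians(BX[2]); d=(P[...,:2]-np.array(BX[:2]))*1000
    bx=d[...,0]*np.cos(a)+d[...,1]*np.sin(a); by=-d[...,0]*np.sin(a)+d[...,1]*np.cos(a); z=P[...,2]*1000
    rim=(abs(z-76)<4)&(abs(bx)<85)&(abs(by)<175)
    f=lambda m,v: (int(m.sum()),np.round(np.percentile(v[m],[10,50,90]),1) if m.sum() else None)
    print(n,'-x wall(-67.5)',f(rim&(bx<-55)&(abs(by)<140),bx),'+y(156.5)',f(rim&(by>145)&(abs(bx)<50),by),'-y(-156.5)',f(rim&(by<-145)&(abs(bx)<50),by),'+x',f(rim&(bx>55)&(abs(by)<140),bx))
    dv=(abs(z-56)<4)&(abs(bx)<55)&(abs(by+68)<12); print('div(-68)',f(dv,by))
    m=rim&(bx<-55)&(abs(by)<140); 
    if m.sum()>50: print('yaw corr', -np.degrees(np.polyfit(by[m],bx[m],1)[0]))
E
```

```text
t 14.43 at [0.5028 0.3867 0.2312] yaw 8.21 w 40.2 F [ 0.4 -0.3 -3.7] grip 30.0
(np.float64(0.5013), np.float64(0.3882), 0.235, 8.3) turn [ 0.008  0.002 -0.011] shift [-0.031 -0.043 -0.094]
wrist -x wall(-67.5) (865, array([-71.7, -69.1, -67.3])) +y(156.5) (467, array([151.9, 154. , 156.2])) -y(-156.5) (687, array([-160.4, -157.2, -155.7])) +x (815, array([63. , 64.1, 65.2]))
div(-68) (483, array([-71.7, -69.2, -67.9]))
yaw corr 0.24760229426168995
scene -x wall(-67.5) (442, array([-73.6, -70.2, -67.9])) +y(156.5) (182, array([151.4, 153.7, 156.2])) -y(-156.5) (111, array([-160.7, -158.5, -156.5])) +x (10, array([60.8, 61.3, 62.6]))
div(-68) (105, array([-72.3, -70.6, -68.8]))
yaw corr -0.1611100542148866
```

View pics/scene4.png

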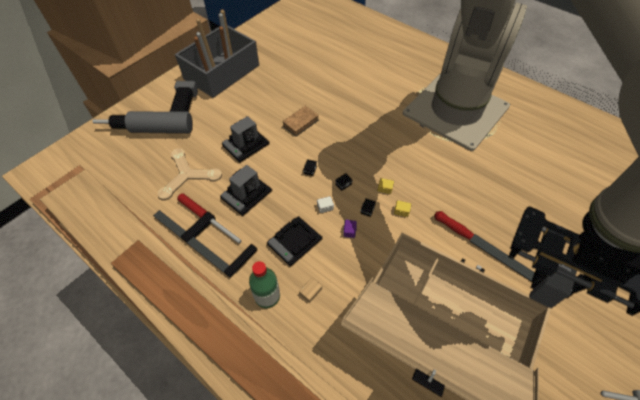

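The scene shows charger1 empty at (295,240), the open box around (450,310), and the gripper with the pack over its far end. The rim readings put the box centre about 2 mm off, so I'll correct it.

```bash
sed -i 's/^BX=.*/BX=[.540,.287,8.3]/' h.py; python3 -c "
from h import *
go((*box(-26,104),.047,8.3))"
```

```text
t 14.53 at [0.5026 0.387  0.2316] yaw 8.23 w 39.9 F [-0.6 -0.1 -4.8] grip 30.0
(np.float64(0.4993), np.float64(0.3862), 0.047, 8.3) turn [ 0.004  0.    -0.009] shift [-0.085  0.009  4.614]
```

Call:
carry_out([
  [-0.085,0.01,0.5,0,0,0],
  [0,0,0.8,0,0,0],
  [0,0,0.8,0,0,0],
  [0,0,0.8,0,0,0],
  [0,0,0.8,0,0,0],
  [0,0,0.6,0,0,0],
  [0,0,0.2,0,0,0],
  [0,0,0.08,0,0,0],
  [0,0,0.05,0,0,0],
  [0,0,0,0,0,0],
  [0,0,0,0,0,0],
])

```text
time: 15.9
ee_pos: [0.499, 0.3874, 0.0471]
eef_rot: [0.997, 0.073, 0.0, -0.0]
ft_force: [1.0, 0.5, -3.6]
width: 0.0402
grip_force: 30.0
```

Call:
carry_out([
  [0,0,0.03,0,0,0],
  [0,0,0.03,0,0,0],
  [0,0,0.03,0,0,0],
  [0,0,0,0,0,0],
  [0,0,0,0,0,0],
])

```text
time: 16.52
ee_pos: [0.4989, 0.3873, 0.0442]
eef_rot: [0.997, 0.073, 0.0, 0.0]
ft_force: [-3.7, -4.0, 7.8]
width: 0.0404
grip_force: 30.0
```

Call:
carry_out([
  [0,0,0,0,0,0],
  [0,0,0,0,0,0],
  [0,0,0,0,0,0],
  [0,0,-0.3,0,0,0],
  [0,0,-0.8,0,0,0],
  [0,0,-0.9,0,0,0],
  [0,0,-0.9,0,0,0],
  [0,0,-0.9,0,0,0],
  [0,0,-0.9,0,0,0],
  [0,0,0,0,0,0],
  [0,0,0,0,0,0],
], fingers=61)

```text
time: 17.9
ee_pos: [0.4986, 0.3871, 0.2308]
eef_rot: [0.997, 0.073, 0.0, 0.0]
ft_force: [-0.3, -0.4, -0.6]
width: 0.0612
grip_force: 0.0
```

```bash
cat >> m.py <<'E'
def inbox(P,lo=.05,hi=.09):
    a=np.radians(BX[2]); d=(P[...,:2]-np.array(BX[:2]))*1000
    bx=d[...,0]*np.cos(a)+d[...,1]*np.sin(a); by=-d[...,0]*np.sin(a)+d[...,1]*np.cos(a); z=P[...,2]
    m=(abs(bx)<62)&(by>-150)&(by<151)&(z>lo)&(z<hi)&(abs(by+68)>6)
    n,l,st,_=cv2.connectedComponentsWithStats(m.astype(np.uint8))
    for i in range(1,n):
        if st[i,4]>60: k=l==i; rc=cv2.minAreaRect(np.stack([bx[k],by[k]],-1).astype(np.float32)); print('inbox',[np.round(q,1) for q in rc],'z',np.round(np.median(z[k]),4),st[i,4])
E
python3 -c "
from m import *
inbox(cloud(cam('wrist')))
go((.60,-.255,.23,-1.4))"
```

```text
inbox [array([-26.4, 105.1]), array([55.1, 58.5]), np.float64(90.0)] z 0.0692 2086
t 17.95 at [0.4985 0.3868 0.2302] yaw 8.32 w 60.6 F [-0.1 -0.8  0. ] grip 0.0
(0.6, -0.255, 0.23, -1.4) turn [0.006 0.006 1.215] shift [2.9290e+00 1.5979e+01 5.0000e-03]
```

Call:
carry_out([
  [0,0,0,0,0,0.6],
  [0,0,0,0,0,0.615],
  [0.163,0.888,0,0,0,0],
  [0.163,0.888,0,0,0,0],
  [0.163,0.888,0,0,0,0],
  [0.163,0.888,0,0,0,0],
  [0.163,0.888,0,0,0,0],
  [0.163,0.888,0,0,0,0],
  [0.163,0.888,0,0,0,0],
  [0.163,0.888,0,0,0,0],
  [0.163,0.888,0,0,0,0],
  [0.163,0.888,0,0,0,0],
  [0.163,0.888,0,0,0,0],
  [0.163,0.888,0,0,0,0],
  [0.163,0.888,0,0,0,0],
  [0.163,0.888,0,0,0,0],
  [0.163,0.888,0,0,0,0],
  [0.163,0.888,0,0,0,0],
  [0.163,0.888,0,0,0,0],
  [0.163,0.888,0,0,0,0],
], fingers=87)

```text
time: 20.45
ee_pos: [0.6, -0.2559, 0.2297]
eef_rot: [1.0, -0.012, -0.001, -0.0]
ft_force: [0.6, -0.5, 0.7]
width: 0.0872
grip_force: 0.0
```

Call:
carry_out([
  [0,0,0,0,0,0],
  [0,0,0,0,0,0],
])

```text
time: 20.7
ee_pos: [0.6002, -0.2539, 0.23]
eef_rot: [1.0, -0.012, -0.001, -0.001]
ft_force: [0.2, 0.3, -0.3]
width: 0.0869
grip_force: 0.0
```

```bash
python3 -c "
from m import *
wpack((.603,-.255),'pack2')
go((.604,-.2555,.052,-1.4))"
```

```text
pack2 top n 1847 c [ 604.3 -257.1] size [48.3 58.8] ang 89.2 z [0.0741 0.0775 0.0786]
pack2 top+btn n 2245 c [ 604.4 -257. ] size [55.5 58.9] ang 88.8 z [0.0678 0.0773 0.0786]
t 20.75 at [ 0.6004 -0.2534  0.2304] yaw -1.31 w 86.9 F [-0.4  0.1 -0.1] grip 0.0
(0.604, -0.2555, 0.052, -1.4) turn [-0.007  0.006  0.011] shift [0.091 0.05  4.459]
```

Call:
carry_out([
  [0.1,0.08,0,0,0,0],
  [0,0,0.9,0,0,0],
  [0,0,0.9,0,0,0],
  [0,0,0.9,0,0,0],
  [0,0,0.9,0,0,0],
  [0,0,0.5,0,0,0],
  [0,0,0.36,0,0,0],
  [0,0,0,0,0,0],
  [0,0,0,0,0,0],
])

```text
time: 21.88
ee_pos: [0.6052, -0.2584, 0.0539]
eef_rot: [1.0, -0.012, 0.001, 0.0]
ft_force: [0.7, -0.8, 0.8]
width: 0.0871
grip_force: 0.0
```

Call:
carry_out([
  [0,0,0,0,0,0],
  [0,0,0,0,0,0],
  [0,0,0,0,0,0],
  [0,0,0,0,0,0],
  [0,0,0,0,0,0],
  [0,0,0,0,0,0],
], fingers=38, force=30)

```text
time: 22.62
ee_pos: [0.6045, -0.2581, 0.053]
eef_rot: [1.0, -0.012, 0.0, 0.0]
ft_force: [-2.4, 1.7, 7.4]
width: 0.0406
grip_force: 27.0
```

Call:
carry_out([
  [0,0,-0.15,0,0,0],
  [0,0,-0.25,0,0,0],
  [0,0,-0.3,0,0,0],
  [0,0,-0.5,0,0,0],
  [0,0,-0.9,0,0,0],
  [0,0,-0.9,0,0,0],
  [0,0,-0.9,0,0,0],
  [0,0,-0.6,0,0,0],
  [0,0,0,0,0,0],
  [0,0,0,0,0,0],
])

```text
time: 23.88
ee_pos: [0.6039, -0.258, 0.2317]
eef_rot: [1.0, -0.012, -0.001, -0.0]
ft_force: [-0.1, 0.1, -4.4]
width: 0.0402
grip_force: 30.0
```

```bash
python3 -c "
from m import *
go((*box(20,45),.23,8.3))"
```

```text
t 23.88 at [ 0.6039 -0.258   0.2317] yaw -1.4 w 40.2 F [-0.1  0.1 -4.4] grip 30.0
(np.float64(0.5533), np.float64(0.3344), 0.23, 8.3) turn [-0.002  0.008 -1.212] shift [  0.887 -14.838   0.043]
```

Call:
carry_out([
  [0,0,0,0,0,-0.6],
  [0,0,0,0,0,-0.61],
  [0.0555,-0.927,0,0,0,0],
  [0.0555,-0.927,0,0,0,0],
  [0.0555,-0.927,0,0,0,0],
  [0.0555,-0.927,0,0,0,0],
  [0.0555,-0.927,0,0,0,0],
  [0.0555,-0.927,0,0,0,0],
  [0.0555,-0.927,0,0,0,0],
  [0.0555,-0.927,0,0,0,0],
  [0.0555,-0.927,0,0,0,0],
  [0.0555,-0.927,0,0,0,0],
  [0.0555,-0.927,0,0,0,0],
  [0.0555,-0.927,0,0,0,0],
  [0.0555,-0.927,0,0,0,0],
  [0.0555,-0.927,0,0,0,0],
  [0.0555,-0.927,0,0,0,0],
  [0.0555,-0.927,0,0,0,0],
  [0,0,0,0,0,0],
  [0,0,0,0,0,0],
])

```text
time: 26.38
ee_pos: [0.5539, 0.3332, 0.2313]
eef_rot: [0.997, 0.072, -0.001, 0.001]
ft_force: [0.8, -1.6, -4.1]
width: 0.0403
grip_force: 30.0
```

```bash
python3 -c "
from m import *
go((*box(20,45),.048,8.3))
P=cloud(cam('wrist')); d=P-np.array(r.read_state()['ee_pos'] if hasattr(r,'read_state') else read_state()['ee_pos'])
a=np.radians(8.3); bx=d[...,0]*np.cos(a)+d[...,1]*np.sin(a); by=-d[...,0]*np.sin(a)+d[...,1]*np.cos(a)
m=(bx>75)&(bx<115)&(abs(by)<80)&(P[...,2]>.05)&(d[...,2]<.0)
for q in range(30,110,10):
    k=(bx>q)&(bx<q+10)&(abs(by)<70)&(P[...,2]>.05)&(P[...,2]<.2); print(q,k.sum(), np.round(np.median(P[...,2][k]),3) if k.sum() else '')"
```

```text
t 26.38 at [0.5539 0.3332 0.2313] yaw 8.27 w 40.3 F [ 0.8 -1.6 -4.1] grip 30.0
(np.float64(0.5533), np.float64(0.3344), 0.048, 8.3) turn [ 0.01   0.012 -0.003] shift [-0.011 -0.031  4.581]
30 0 
40 0 
50 0 
60 0 
70 0 
80 0 
90 0 
100 0
```

Call:
carry_out([
  [-0.01,-0.03,0.5,0,0,0],
  [0,0,0.8,0,0,0],
  [0,0,0.8,0,0,0],
  [0,0,0.8,0,0,0],
  [0,0,0.8,0,0,0],
  [0,0,0.6,0,0,0],
  [0,0,0.2,0,0,0],
  [0,0,0.06,0,0,0],
  [0,0,0.03,0,0,0],
  [0,0,0,0,0,0],
  [0,0,0,0,0,0],
])

```text
time: 27.8
ee_pos: [0.5538, 0.3354, 0.0495]
eef_rot: [0.997, 0.072, 0.0, -0.0]
ft_force: [-0.4, 0.3, -3.7]
width: 0.0404
grip_force: 30.0
```

Call:
carry_out([
  [0,0,0.03,0,0,0],
  [0,0,0.03,0,0,0],
  [0,0,0.03,0,0,0],
  [0,0,0,0,0,0],
  [0,0,0,0,0,0],
])

```text
time: 28.42
ee_pos: [0.5535, 0.3352, 0.0453]
eef_rot: [0.997, 0.072, -0.0, 0.0]
ft_force: [-0.4, -0.1, -3.6]
width: 0.0397
grip_force: 30.0
```

Call:
carry_out([
  [0,0,0.02,0,0,0],
  [0,0,0.02,0,0,0],
  [0,0,0,0,0,0],
  [0,0,0,0,0,0],
])

```text
time: 28.92
ee_pos: [0.5536, 0.3353, 0.045]
eef_rot: [0.997, 0.072, 0.0, 0.0]
ft_force: [-3.7, -3.0, 8.1]
width: 0.0401
grip_force: 30.0
```

Call:
carry_out([
  [0,0,0,0,0,0],
  [0,0,0,0,0,0],
  [0,0,0,0,0,0],
  [0,0,-0.3,0,0,0],
  [0,0,-0.8,0,0,0],
  [0,0,-0.9,0,0,0],
  [0,0,-0.9,0,0,0],
  [0,0,-0.9,0,0,0],
  [0,0,-0.9,0,0,0],
  [0,0,0,0,0,0],
  [0,0,0,0,0,0],
], fingers=61)

```text
time: 30.3
ee_pos: [0.5534, 0.3351, 0.2316]
eef_rot: [0.997, 0.072, 0.0, 0.0]
ft_force: [0.1, 0.4, -0.2]
width: 0.0607
grip_force: 0.0
```

```bash
python3 -c "
from m import *
inbox(cloud(cam('wrist')))
go((.55,-.2,.23,-8.3),(.485,-.376,.23,-8.3))"
```

```text
inbox [array([20.3, 45.8]), array([55.2, 59.3]), np.float64(89.8)] z 0.0692 2083
inbox [array([-26. , 105.2]), array([58.3, 55.4]), np.float64(0.3)] z 0.069 1613
t 30.35 at [0.5532 0.3349 0.231 ] yaw 8.28 w 61.4 F [ 0.4 -0.2 -0.3] grip 0.0
(0.55, -0.2, 0.23, -8.3) turn [0.006 0.006 2.073] shift [ 1.851 13.244  0.024]
(0.485, -0.376, 0.23, -8.3) turn [0. 0. 0.] shift [-0.973  4.588  0.   ]
```

Call:
carry_out([
  [0,0,0,0,0,0.69],
  [0,0,0,0,0,0.69],
  [0,0,0,0,0,0.69],
  [0.123,0.883,0,0,0,0],
  [0.123,0.883,0,0,0,0],
  [0.123,0.883,0,0,0,0],
  [0.123,0.883,0,0,0,0],
  [0.123,0.883,0,0,0,0],
  [0.123,0.883,0,0,0,0],
  [0.123,0.883,0,0,0,0],
  [0.123,0.883,0,0,0,0],
  [0.123,0.883,0,0,0,0],
  [0.123,0.883,0,0,0,0],
  [0.123,0.883,0,0,0,0],
  [0.123,0.883,0,0,0,0],
  [0.123,0.883,0,0,0,0],
  [0.123,0.883,0,0,0,0],
  [0.123,0.883,0,0,0,0],
], fingers=87)

```text
time: 32.6
ee_pos: [0.5496, -0.2008, 0.2306]
eef_rot: [0.997, -0.072, -0.001, -0.0]
ft_force: [0.5, -0.3, -0.0]
width: 0.0871
grip_force: 0.0
```

Call:
carry_out([
  [-0.19,0.9,0,0,0,0],
  [-0.19,0.9,0,0,0,0],
  [-0.19,0.9,0,0,0,0],
  [-0.19,0.9,0,0,0,0],
  [-0.19,0.9,0,0,0,0],
  [0,0,0,0,0,0],
  [0,0,0,0,0,0],
])

```text
time: 33.48
ee_pos: [0.4867, -0.3716, 0.2309]
eef_rot: [0.997, -0.072, -0.0, -0.001]
ft_force: [0.8, 0.0, -1.2]
width: 0.087
grip_force: 0.0
```

```bash
python3 -c "
from m import *
wpack((.487,-.376),'pack3')
go((.487,-.377,.052,-8))"
```

```text
pack3 top n 1820 c [ 487.4 -378.3] size [43.2 60.1] ang 84.5 z [0.0741 0.0774 0.0786]
pack3 top+btn n 2229 c [ 487.4 -377.4] size [54.6 59.2] ang 81.2 z [0.0677 0.0772 0.0785]
t 33.52 at [ 0.4871 -0.3711  0.2312] yaw -8.2 w 86.7 F [-0.7 -0.6 -1.1] grip 0.0
(0.487, -0.377, 0.052, -8) turn [-0.007  0.005 -0.025] shift [0.018 0.145 4.479]
```

Call:
carry_out([
  [0.03,0.15,0,0,0,0.03],
  [0,0,0.9,0,0,0],
  [0,0,0.9,0,0,0],
  [0,0,0.9,0,0,0],
  [0,0,0.9,0,0,0],
  [0,0,0.5,0,0,0],
  [0,0,0.38,0,0,0],
  [0,0,0,0,0,0],
  [0,0,0,0,0,0],
])

```text
time: 34.65
ee_pos: [0.4877, -0.3789, 0.0538]
eef_rot: [0.997, -0.074, 0.001, 0.001]
ft_force: [0.1, -0.3, 0.4]
width: 0.087
grip_force: 0.0
```

Call:
carry_out([
  [0,0,0,0,0,0],
  [0,0,0,0,0,0],
  [0,0,0,0,0,0],
  [0,0,0,0,0,0],
  [0,0,0,0,0,0],
  [0,0,0,0,0,0],
], fingers=38, force=30)

```text
time: 35.4
ee_pos: [0.4873, -0.3783, 0.053]
eef_rot: [0.997, -0.074, 0.0, -0.0]
ft_force: [-1.9, 3.4, 8.2]
width: 0.0405
grip_force: 27.2
```

Call:
carry_out([
  [0,0,-0.15,0,0,0],
  [0,0,-0.25,0,0,0],
  [0,0,-0.3,0,0,0],
  [0,0,-0.5,0,0,0],
  [0,0,-0.9,0,0,0],
  [0,0,-0.9,0,0,0],
  [0,0,-0.9,0,0,0],
  [0,0,-0.6,0,0,0],
  [0,0,0,0,0,0],
  [0,0,0,0,0,0],
])

```text
time: 36.65
ee_pos: [0.4866, -0.3782, 0.2318]
eef_rot: [0.997, -0.074, -0.0, -0.0]
ft_force: [0.8, 0.1, -4.3]
width: 0.04
grip_force: 30.0
```

```bash
python3 -c "
from m import *
go((*box(-26,-14),.23,8.3))"
```

```text
t 36.65 at [ 0.4866 -0.3782  0.2318] yaw -8.52 w 40.0 F [ 0.8  0.1 -4.3] grip 30.0
(np.float64(0.5163), np.float64(0.2694), 0.23, 8.3) turn [-0.004  0.006 -2.102] shift [  3.072 -15.914   0.044]
```

Call:
carry_out([
  [0,0,0,0,0,-0.7],
  [0,0,0,0,0,-0.7],
  [0,0,0,0,0,-0.7],
  [0.18,-0.936,0,0,0,0],
  [0.18,-0.936,0,0,0,0],
  [0.18,-0.936,0,0,0,0],
  [0.18,-0.936,0,0,0,0],
  [0.18,-0.936,0,0,0,0],
  [0.18,-0.936,0,0,0,0],
  [0.18,-0.936,0,0,0,0],
  [0.18,-0.936,0,0,0,0],
  [0.18,-0.936,0,0,0,0],
  [0.18,-0.936,0,0,0,0],
  [0.18,-0.936,0,0,0,0],
  [0.18,-0.936,0,0,0,0],
  [0.18,-0.936,0,0,0,0],
  [0.18,-0.936,0,0,0,0],
  [0.18,-0.936,0,0,0,0],
  [0.18,-0.936,0,0,0,0],
  [0.18,-0.936,0,0,0,0],
])

```text
time: 39.15
ee_pos: [0.516, 0.2697, 0.2311]
eef_rot: [0.997, 0.072, -0.001, 0.0]
ft_force: [1.1, 0.5, -3.0]
width: 0.0402
grip_force: 30.0
```

Call:
carry_out([
  [0,0,0,0,0,0],
  [0,0,0,0,0,0],
])

```text
time: 39.4
ee_pos: [0.5162, 0.2681, 0.2313]
eef_rot: [0.997, 0.072, -0.001, 0.001]
ft_force: [-0.1, -0.5, -4.1]
width: 0.0401
grip_force: 30.0
```

```bash
python3 -c "
from m import *
go((*box(-26,-14),.048,8.3)); inbox(cloud(cam('wrist')))"
```

```text
t 39.4 at [0.5162 0.2681 0.2313] yaw 8.27 w 40.1 F [-0.1 -0.5 -4.1] grip 30.0
(np.float64(0.5163), np.float64(0.2694), 0.048, 8.3) turn [ 0.007  0.014 -0.004] shift [ 0.007 -0.031  4.583]
inbox [array([20.6, 46. ]), array([55.8, 58.3]), np.float64(89.8)] z 0.0692 2330
inbox [array([-26.4, 105. ]), array([55.7, 58.7]), np.float64(89.8)] z 0.0691 2203
```

Call:
carry_out([
  [0,0,0.5,0,0,0],
  [0,0,0.8,0,0,0],
  [0,0,0.8,0,0,0],
  [0,0,0.8,0,0,0],
  [0,0,0.8,0,0,0],
  [0,0,0.6,0,0,0],
  [0,0,0.2,0,0,0],
  [0,0,0.06,0,0,0],
  [0,0,0.03,0,0,0],
  [0,0,0,0,0,0],
  [0,0,0,0,0,0],
])

```text
time: 40.83
ee_pos: [0.5168, 0.2691, 0.0495]
eef_rot: [0.997, 0.072, 0.0, -0.0]
ft_force: [0.1, 0.4, -3.2]
width: 0.0398
grip_force: 30.0
```

Call:
carry_out([
  [0,0,0.03,0,0,0],
  [0,0,0.03,0,0,0],
  [0,0,0.03,0,0,0],
  [0,0,0.02,0,0,0],
  [0,0,0.02,0,0,0],
  [0,0,0,0,0,0],
  [0,0,0,0,0,0],
])

```text
time: 41.7
ee_pos: [0.5166, 0.2691, 0.045]
eef_rot: [0.997, 0.072, 0.0, 0.0]
ft_force: [-5.8, -3.9, 11.1]
width: 0.0402
grip_force: 30.0
```

Call:
carry_out([
  [0,0,0,0,0,0],
  [0,0,0,0,0,0],
  [0,0,0,0,0,0],
  [0,0,-0.3,0,0,0],
  [0,0,-0.8,0,0,0],
  [0,0,-0.9,0,0,0],
  [0,0,-0.9,0,0,0],
  [0,0,-0.9,0,0,0],
  [0,0,-0.9,0,0,0],
  [0,0,0,0,0,0],
  [0,0,0,0,0,0],
], fingers=61)

```text
time: 43.08
ee_pos: [0.5164, 0.2689, 0.2317]
eef_rot: [0.997, 0.072, 0.0, 0.0]
ft_force: [-0.1, 0.0, -1.0]
width: 0.0609
grip_force: 0.0
```

```bash
cat >> m.py <<'E'
def cases(c):
    P=cloud(c); z=P[...,2]; I=c['pixels'].astype(int)
    m=(z>.017)&(z<.035)&(I.max(-1)<110)&(I.max(-1)-I.min(-1)<40)&(P[...,0]>.33)&(P[...,0]<.56)&(P[...,1]>-.3)&(P[...,1]<.12)
    n,l,st,_=cv2.connectedComponentsWithStats(m.astype(np.uint8))
    for i in range(1,n):
        if st[i,4]>60:
            rc=cv2.minAreaRect((P[l==i][:,:2]*1000).astype(np.float32)); print('case',[np.round(q,1) for q in rc],st[i],np.round(np.median(z[l==i]),4))
E
python3 -c "
from m import *
inbox(cloud(cam('wrist')))
c=cam('top'); cases(c); save(c,'top5.png')
go((.43,.007,.2,13.4))"
```

```text
inbox [array([20. , 45.9]), array([55.7, 58.7]), np.float64(89.9)] z 0.0692 2315
inbox [array([-26.6, 104.8]), array([56. , 59.2]), np.float64(89.4)] z 0.0691 2177
inbox [array([-25.2, -14.4]), array([55.2, 58.1]), np.float64(89.7)] z 0.0692 2065
case [array([526.2,   9.9]), array([36.1, 29.4]), np.float64(32.1)] [287 210  16  17  81] 0.0237
case [array([ 446.2, -181.4]), array([35.5, 28.8]), np.float64(27.2)] [365 234  16  17 156] 0.0251
case [array([450.7,   6.7]), array([36.1, 28.7]), np.float64(13.5)] [292 239  14  16 155] 0.0248
case [array([426.8, -85.9]), array([29.2, 36.3]), np.float64(77.3)] [330 245  13  16 167] 0.0243
t 43.17 at [0.5161 0.2687 0.2308] yaw 8.28 w 61.0 F [ 0.3 -0.1 -0.2] grip 0.0
(0.43, 0.007, 0.2, 13.4) turn [ 0.003  0.01  -0.64 ] shift [-3.61   5.865  0.771]
```

View pics/top5.png

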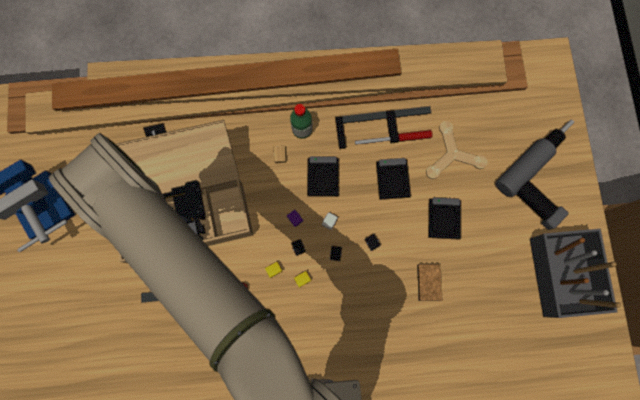

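The top view shows all three chargers empty and all three packs in the box. The black cases are still at (299,247), (336,253) and (373,242). The "case" the detector found at (526,10) is the purple look-alike, so I'll leave it.

Call:
carry_out([
  [0,0,0,0,0,-0.64],
  [-0.515,0.838,0.05,0,0,0],
  [-0.515,0.838,0.05,0,0,0],
  [-0.515,0.838,0.05,0,0,0],
  [-0.515,0.838,0.05,0,0,0],
  [-0.515,0.838,0.2,0,0,0],
  [-0.515,0.838,0.2,0,0,0],
  [-0.515,0.838,0.2,0,0,0],
  [0,0,0,0,0,0],
  [0,0,0,0,0,0],
], fingers=50)

```text
time: 44.42
ee_pos: [0.4306, 0.0079, 0.1995]
eef_rot: [0.993, 0.117, -0.0, -0.0]
ft_force: [0.9, 0.7, 1.0]
width: 0.0499
grip_force: 0.0
```

```bash
python3 -c "
from m import *
c=cam('wrist'); cases(c); save(c,'w6.png')
go((.4505,.007,.021,13.5))"
```

```text
case [array([451.4,   6.1]), array([35. , 28.5]), np.float64(16.8)] [321 154  25  32 721] 0.0254
case [array([427.5, -86.7]), array([27.5, 35.2]), np.float64(77.2)] [387 190  33  34 664] 0.0254
case [array([ 446.5, -181. ]), array([34.9, 27.9]), np.float64(24.3)] [468 194  27  31 709] 0.0255
t 44.48 at [0.4308 0.0083 0.1997] yaw 13.47 w 50.0 F [0.3 0.1 0.2] grip 0.0
(0.4505, 0.007, 0.021, 13.5) turn [-0.002 -0.    -0.004] shift [0.472 0.146 4.467]
```

View pics/w6.png

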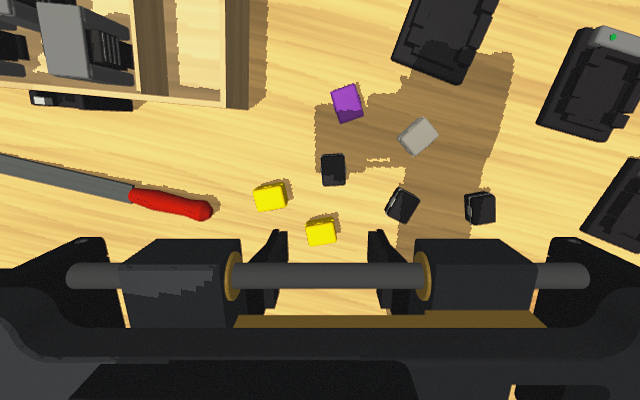

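The wrist view shows the case at (333,170), free of its neighbours. The nearest yellow one is about 60 mm behind it.

Call:
carry_out([
  [0,0,0,0,0,-0.32],
  [0.48,0.185,0,0,0,0],
  [0,0,0.9,0,0,0],
  [0,0,0.9,0,0,0],
  [0,0,0.9,0,0,0],
  [0,0,0.9,0,0,0],
  [0,0,0.6,0,0,0],
  [0,0,0.29,0,0,0],
  [0,0,0,0,0,0],
  [0,0,0,0,0,0],
], force=20)

```text
time: 45.72
ee_pos: [0.4519, 0.0058, 0.0211]
eef_rot: [0.99, 0.139, 0.001, 0.0]
ft_force: [0.0, -0.0, -0.1]
width: 0.0502
grip_force: 0.0
```

Call:
carry_out([
  [0,0,0,0,0,0],
  [0,0,0,0,0,0],
  [0,0,0,0,0,0],
  [0,0,0,0,0,0],
  [0,0,-0.3,0,0,0],
  [0,0,-0.9,0,0,0],
  [0,0,-0.9,0,0,0],
  [0,0,-0.9,0,0,0],
  [0,0,-0.9,0,0,0],
  [0,0,-0.9,0,0,0],
  [0,0,0,0,0,0],
  [0,0,0,0,0,0],
], fingers=20, force=20)

```text
time: 47.22
ee_pos: [0.4507, 0.0055, 0.2118]
eef_rot: [0.99, 0.139, -0.0, 0.0]
ft_force: [-0.1, -0.3, -1.3]
width: 0.0279
grip_force: 20.0
```

```bash
python3 -c "
from m import *
go((*box(34,-112),.2,8.3),(*box(34,-112),.033,8.3))"
```

```text
t 47.23 at [0.4507 0.0055 0.2118] yaw 15.96 w 27.9 F [-0.1 -0.3 -1.3] grip 20.0
(np.float64(0.5898), np.float64(0.1811), 0.2, 8.3) turn [0.001 0.003 0.958] shift [ 4.076 -3.842  0.295]
(np.float64(0.5898), np.float64(0.1811), 0.033, 8.3) turn [0. 0. 0.] shift [ 0.    -0.     4.175]
```

Call:
carry_out([
  [0,0,0,0,0,0.5],
  [0,0,0,0,0,0.46],
  [0.815,-0.768,0.06,0,0,0],
  [0.815,-0.768,0.06,0,0,0],
  [0.815,-0.768,0.06,0,0,0],
  [0.815,-0.768,0.06,0,0,0],
  [0.815,-0.768,0.06,0,0,0],
  [0,0,0,0,0,0],
  [0,0,0,0,0,0],
])

```text
time: 48.35
ee_pos: [0.5895, 0.1805, 0.1988]
eef_rot: [0.997, 0.072, -0.001, 0.0]
ft_force: [0.1, -0.5, -1.4]
width: 0.0275
grip_force: 20.0
```

```bash
python3 -c "
from m import *
go((*box(34,-112),.033,8.3))
P=cloud(dict(np.load('/tmp/top1.npz'))); d=(P[...,:2]-np.array(BX[:2]))*1000; a=np.radians(8.3)
bx=d[...,0]*np.cos(a)+d[...,1]*np.sin(a); by=-d[...,0]*np.sin(a)+d[...,1]*np.cos(a)
for q in range(54,100,6):
    k=(bx>q)&(bx<q+6)&(by>-150)&(by<100); print(q,np.round(np.nanpercentile(P[...,2][k],[50,95]),3))"
```

```text
t 48.35 at [0.5895 0.1805 0.1988] yaw 8.3 w 27.5 F [ 0.1 -0.5 -1.4] grip 20.0
(np.float64(0.5898), np.float64(0.1811), 0.033, 8.3) turn [ 0.003  0.018 -0.   ] shift [ 0.009 -0.013  4.145]
54 [0.006 0.012]
60 [0.033 0.075]
66 [0.074 0.086]
72 [0.086 0.091]
78 [0.089 0.095]
84 [0.093 0.099]
90 [0.097 0.102]
96 [0.1   0.104]
```

Call:
carry_out([
  [-0.015,-0.01,0.5,0,0,0],
  [0,0,0.8,0,0,0],
  [0,0,0.8,0,0,0],
  [0,0,0.8,0,0,0],
  [0,0,0.8,0,0,0],
  [0,0,0.4,0,0,0],
  [0,0,0.08,0,0,0],
  [0,0,0,0,0,0],
  [0,0,0,0,0,0],
])

```text
time: 49.48
ee_pos: [0.5903, 0.1815, 0.0341]
eef_rot: [0.997, 0.072, 0.001, -0.0]
ft_force: [-0.3, 0.1, -0.3]
width: 0.028
grip_force: 20.0
```

Call:
carry_out([
  [0,0,0,0,0,0],
  [0,0,0,0,0,0],
  [0,0,0,0,0,0],
  [0,0,-0.5,0,0,0],
  [0,0,-0.9,0,0,0],
  [0,0,-0.9,0,0,0],
  [0,0,-0.9,0,0,0],
  [0,0,-0.9,0,0,0],
  [0,0,0,0,0,0],
  [0,0,0,0,0,0],
], fingers=44)

```text
time: 50.72
ee_pos: [0.5895, 0.1812, 0.1973]
eef_rot: [0.997, 0.072, 0.0, 0.0]
ft_force: [-0.9, 0.4, -0.2]
width: 0.0438
grip_force: 0.0
```

```bash
python3 -c "
from m import *
P=cloud(cam('wrist')); inbox(P,.022,.045)
cases(cam('top'))
go((.408,-.084,.2,-12.8))"
```

```text
inbox [array([  34.7, -111.9]), array([35.3, 29.4]), np.float64(0.6)] z 0.0312 767
inbox [array([27.8, 31.7]), array([68.7, 30.6]), np.float64(30.2)] z 0.0348 432
inbox [array([ -7.4, 102.4]), array([40.6, 21.3]), np.float64(89.7)] z 0.0369 259
inbox [array([  2.6, -16.7]), array([38.6, 11.8]), np.float64(71.7)] z 0.0348 246
case [array([510.7, -78.4]), array([29.5, 36.5]), np.float64(54.3)] [322 212  16  18 151] 0.0245
case [array([ 445.6, -181.8]), array([36.1, 29.2]), np.float64(22.7)] [365 234  16  17 160] 0.0251
case [array([426.7, -86.2]), array([28.5, 36. ]), np.float64(76.5)] [330 245  12  16 159] 0.0249
t 50.83 at [0.5892 0.181  0.1962] yaw 8.28 w 44.1 F [ 0.6 -0.4 -0.3] grip 0.0
(0.408, -0.084, 0.2, -12.8) turn [0.004 0.009 2.635] shift [-2.948  7.465 -0.094]
```

Call:
carry_out([
  [0,0,0,0,0,0.9],
  [0,0,0,0,0,0.9],
  [0,0,0,0,0,0.835],
  [-0.328,0.83,-0.01,0,0,0],
  [-0.328,0.83,-0.01,0,0,0],
  [-0.328,0.83,-0.01,0,0,0],
  [-0.328,0.83,-0.01,0,0,0],
  [-0.328,0.83,-0.01,0,0,0],
  [-0.328,0.83,-0.01,0,0,0],
  [-0.328,0.83,-0.01,0,0,0],
  [-0.328,0.83,-0.01,0,0,0],
  [-0.328,0.83,-0.01,0,0,0],
  [0,0,0,0,0,0],
  [0,0,0,0,0,0],
], fingers=50)

```text
time: 52.58
ee_pos: [0.4084, -0.0833, 0.2003]
eef_rot: [0.994, -0.111, -0.0, -0.0]
ft_force: [0.8, 0.3, 0.3]
width: 0.05
grip_force: 0.0
```

```bash
python3 -c "
from m import *
cases(cam('wrist'))
go((.4275,-.0866,.021,-13))"
```

```text
case [array([ 446.4, -182.9]), array([35.3, 29.8]), np.float64(23.5)] [387 116  38  40 839] 0.0253
case [array([427.4, -87.4]), array([27.1, 34.7]), np.float64(76.6)] [316 155  24  31 718] 0.0253
t 52.62 at [ 0.4086 -0.0831  0.2003] yaw -12.73 w 50.1 F [-0.6 -0.   0.2] grip 0.0
(0.4275, -0.0866, 0.021, -13) turn [-0.002  0.003  0.034] shift [ 0.481 -0.02   4.483]
```

Call:
carry_out([
  [0,0,0,0,0,0.07],
  [0.48,-0.01,0,0,0,0],
  [0,0,0.9,0,0,0],
  [0,0,0.9,0,0,0],
  [0,0,0.9,0,0,0],
  [0,0,0.9,0,0,0],
  [0,0,0.6,0,0,0],
  [0,0,0.29,0,0,0],
  [0,0,0,0,0,0],
  [0,0,0,0,0,0],
])

```text
time: 53.88
ee_pos: [0.4278, -0.088, 0.0218]
eef_rot: [0.993, -0.116, 0.001, 0.0]
ft_force: [0.7, 0.4, -0.2]
width: 0.0501
grip_force: 0.0
```

Call:
carry_out([
  [0,0,0,0,0,0],
  [0,0,0,0,0,0],
  [0,0,0,0,0,0],
  [0,0,0,0,0,0],
  [0,0,-0.3,0,0,0],
  [0,0,-0.9,0,0,0],
  [0,0,-0.9,0,0,0],
  [0,0,-0.9,0,0,0],
  [0,0,-0.9,0,0,0],
  [0,0,-0.9,0,0,0],
  [0,0,0,0,0,0],
  [0,0,0,0,0,0],
], fingers=20, force=20)

```text
time: 55.38
ee_pos: [0.4266, -0.0879, 0.2126]
eef_rot: [0.993, -0.116, -0.0, 0.0]
ft_force: [-0.6, -0.7, -0.7]
width: 0.0277
grip_force: 20.0
```

```bash
python3 -c "
from m import *
go((*box(-6,-112),.2,8.3))"
```

```text
t 55.38 at [ 0.4266 -0.0879  0.2126] yaw -13.36 w 27.7 F [-0.6 -0.7 -0.7] grip 20.0
(np.float64(0.5502), np.float64(0.1753), 0.2, 8.3) turn [-0.     0.004 -2.707] shift [ 4.007 -6.064  0.315]
```

Call:
carry_out([
  [0,0,0,0,0,-0.9],
  [0,0,0,0,0,-0.9],
  [0,0,0,0,0,-0.905],
  [0.5,-0.758,0.04,0,0,0],
  [0.5,-0.758,0.04,0,0,0],
  [0.5,-0.758,0.04,0,0,0],
  [0.5,-0.758,0.04,0,0,0],
  [0.5,-0.758,0.04,0,0,0],
  [0.5,-0.758,0.04,0,0,0],
  [0.5,-0.758,0.04,0,0,0],
  [0.5,-0.758,0.04,0,0,0],
  [0,0,0,0,0,0],
  [0,0,0,0,0,0],
])

```text
time: 57.0
ee_pos: [0.5498, 0.1745, 0.1989]
eef_rot: [0.997, 0.072, -0.001, 0.0]
ft_force: [1.0, 0.2, -0.8]
width: 0.0279
grip_force: 20.0
```

```bash
python3 -c "
from m import *
go((*box(-6,-112),.029,8.3))"
```

```text
t 57.0 at [0.5498 0.1745 0.1989] yaw 8.29 w 27.9 F [ 1.   0.2 -0.8] grip 20.0
(np.float64(0.5502), np.float64(0.1753), 0.029, 8.3) turn [ 0.003  0.016 -0.002] shift [ 0.012 -0.018  4.249]
```

Call:
carry_out([
  [0,-0.01,0.5,0,0,0],
  [0,0,0.8,0,0,0],
  [0,0,0.8,0,0,0],
  [0,0,0.8,0,0,0],
  [0,0,0.8,0,0,0],
  [0,0,0.4,0,0,0],
  [0,0,0.15,0,0,0],
  [0,0,0,0,0,0],
  [0,0,0,0,0,0],
])

```text
time: 58.12
ee_pos: [0.5511, 0.1757, 0.0312]
eef_rot: [0.997, 0.072, 0.001, -0.0]
ft_force: [1.3, 0.4, -1.4]
width: 0.0278
grip_force: 20.0
```

Call:
carry_out([
  [0,0,0,0,0,0],
  [0,0,0,0,0,0],
  [0,0,0,0,0,0],
  [0,0,-0.5,0,0,0],
  [0,0,-0.9,0,0,0],
  [0,0,-0.9,0,0,0],
  [0,0,-0.9,0,0,0],
  [0,0,-0.9,0,0,0],
  [0,0,0,0,0,0],
  [0,0,0,0,0,0],
], fingers=44)

```text
time: 59.38
ee_pos: [0.5502, 0.1755, 0.1945]
eef_rot: [0.997, 0.072, 0.0, 0.0]
ft_force: [-0.2, -0.0, -0.3]
width: 0.0438
grip_force: 0.0
```

```bash
python3 -c "
from m import *
P=cloud(cam('wrist')); inbox(P,.022,.045)
cases(cam('top'))
go((.428,-.186,.2,23.5))"
```

```text
inbox [array([  34.3, -112.6]), array([29.1, 36. ]), np.float64(90.0)] z 0.0313 852
inbox [array([27.7, 31.7]), array([68.2, 29.9]), np.float64(29.8)] z 0.0345 387
inbox [array([  -4.7, -111.9]), array([35.5, 29. ]), np.float64(0.2)] z 0.0313 786
inbox [array([ -6.6, 100.8]), array([41.1, 19.2]), np.float64(89.7)] z 0.0384 238
inbox [array([  2.7, -16.3]), array([39.2, 10.4]), np.float64(74.3)] z 0.0342 202
inbox [array([-22.7, -39.1]), array([27.2, 15.2]), np.float64(39.3)] z 0.0403 70
inbox [array([-36.9,  81.4]), array([ 8.5, 40.2]), np.float64(80.5)] z 0.0352 256
case [array([510.7, -78.9]), array([29.3, 36.7]), np.float64(53.4)] [322 212  16  18 160] 0.0252
case [array([ 445.7, -181.4]), array([36.3, 29.6]), np.float64(24.0)] [365 234  15  17 159] 0.0245
t 59.48 at [0.5499 0.1753 0.1935] yaw 8.28 w 43.7 F [0.  0.4 0.5] grip 0.0
(0.428, -0.186, 0.2, 23.5) turn [ 1.000e-03  1.000e-02 -1.902e+00] shift [-6.396  7.068 -0.163]
```

Call:
carry_out([
  [0,0,0,0,0,-0.95],
  [0,0,0,0,0,-0.95],
  [-0.64,0.707,-0.015,0,0,0],
  [-0.64,0.707,-0.015,0,0,0],
  [-0.64,0.707,-0.015,0,0,0],
  [-0.64,0.707,-0.015,0,0,0],
  [-0.64,0.707,-0.015,0,0,0],
  [-0.64,0.707,-0.015,0,0,0],
  [-0.64,0.707,-0.015,0,0,0],
  [-0.64,0.707,-0.015,0,0,0],
  [-0.64,0.707,-0.015,0,0,0],
  [-0.64,0.707,-0.015,0,0,0],
  [0,0,0,0,0,0],
  [0,0,0,0,0,0],
], fingers=50)

```text
time: 61.22
ee_pos: [0.4282, -0.1851, 0.1997]
eef_rot: [0.979, 0.204, -0.0, -0.0]
ft_force: [0.3, -0.1, 0.1]
width: 0.0499
grip_force: 0.0
```

```bash
python3 -c "
from m import *
cases(cam('wrist'))
go((.4463,-.1820,.021,24))"
```

```text
case [array([ 447. , -182.9]), array([33.9, 28.3]), np.float64(23.6)] [320 157  25  30 708] 0.0253
t 61.27 at [ 0.4285 -0.1848  0.1998] yaw 23.56 w 50.1 F [0.5 1.1 0.3] grip 0.0
(0.4463, -0.182, 0.021, 24) turn [-0.005  0.001 -0.056] shift [0.436 0.117 4.47 ]
```

Call:
carry_out([
  [0,0,0,0,0,0],
  [0.44,0.13,0,0,0,0],
  [0,0,0.9,0,0,0],
  [0,0,0.9,0,0,0],
  [0,0,0.9,0,0,0],
  [0,0,0.9,0,0,0],
  [0,0,0.6,0,0,0],
  [0,0,0.29,0,0,0],
  [0,0,0,0,0,0],
  [0,0,0,0,0,0],
])

```text
time: 62.52
ee_pos: [0.4474, -0.1838, 0.0215]
eef_rot: [0.979, 0.204, 0.001, 0.0]
ft_force: [0.5, 1.2, 0.6]
width: 0.0498
grip_force: 0.0
```

Call:
carry_out([
  [0,0,0,0,0,0],
  [0,0,0,0,0,0],
  [0,0,0,0,0,0],
  [0,0,0,0,0,0],
  [0,0,-0.3,0,0,0],
  [0,0,-0.9,0,0,0],
  [0,0,-0.9,0,0,0],
  [0,0,-0.9,0,0,0],
  [0,0,-0.9,0,0,0],
  [0,0,-0.9,0,0,0],
  [0,0,0,0,0,0],
  [0,0,0,0,0,0],
], fingers=20, force=20)

```text
time: 64.03
ee_pos: [0.4461, -0.1835, 0.2122]
eef_rot: [0.979, 0.204, -0.0, -0.0]
ft_force: [-0.1, -0.1, -2.3]
width: 0.0277
grip_force: 20.0
```

```bash
python3 -c "
from m import *
go((*box(-45,-112),.2,8.3))"
```

```text
t 64.03 at [ 0.4461 -0.1835  0.2122] yaw 23.49 w 27.7 F [-0.1 -0.1 -2.3] grip 20.0
(np.float64(0.5116), np.float64(0.1697), 0.2, 8.3) turn [-1.000e-03  3.000e-03  1.898e+00] shift [ 2.895 -8.5    0.306]
```

Call:
carry_out([
  [0,0,0,0,0,0.95],
  [0,0,0,0,0,0.95],
  [0.289,-0.85,0.03,0,0,0],
  [0.289,-0.85,0.03,0,0,0],
  [0.289,-0.85,0.03,0,0,0],
  [0.289,-0.85,0.03,0,0,0],
  [0.289,-0.85,0.03,0,0,0],
  [0.289,-0.85,0.03,0,0,0],
  [0.289,-0.85,0.03,0,0,0],
  [0.289,-0.85,0.03,0,0,0],
  [0.289,-0.85,0.03,0,0,0],
  [0.289,-0.85,0.03,0,0,0],
  [0,0,0,0,0,0],
  [0,0,0,0,0,0],
])

```text
time: 65.78
ee_pos: [0.5114, 0.1687, 0.1995]
eef_rot: [0.997, 0.072, -0.001, 0.0]
ft_force: [0.0, 0.4, -1.1]
width: 0.0277
grip_force: 20.0
```

```bash
python3 -c "
from m import *
go((*box(-44,-112),.029,8.3))
P=cloud(cam('wrist')); s=read_state(); d=P-np.array(s['ee_pos'])
k=(np.linalg.norm(d[...,:2],axis=-1)<.05)&(d[...,2]<-.0)&(d[...,2]>-.03); print(k.sum())"
```

```text
t 65.78 at [0.5114 0.1687 0.1995] yaw 8.28 w 27.7 F [ 0.   0.4 -1.1] grip 20.0
(np.float64(0.5126), np.float64(0.1698), 0.029, 8.3) turn [ 0.003  0.014 -0.003] shift [ 0.033 -0.022  4.262]
800
```

Call:
carry_out([
  [0.01,-0.01,0.5,0,0,0],
  [0,0,0.8,0,0,0],
  [0,0,0.8,0,0,0],
  [0,0,0.8,0,0,0],
  [0,0,0.6,0,0,0],
  [0,0,0.4,0,0,0],
  [0,0,0.2,0,0,0],
  [0,0,0.15,0,0,0],
  [0,0,0,0,0,0],
  [0,0,0,0,0,0],
])

```text
time: 67.08
ee_pos: [0.5127, 0.1701, 0.0311]
eef_rot: [0.997, 0.072, 0.0, -0.0]
ft_force: [0.0, -0.1, -1.0]
width: 0.0279
grip_force: 20.0
```

Call:
carry_out([
  [0,0,0,0,0,0],
  [0,0,0,0,0,0],
  [0,0,0,0,0,0],
  [0,0,-0.5,0,0,0],
  [0,0,-0.9,0,0,0],
  [0,0,-0.9,0,0,0],
  [0,0,-0.9,0,0,0],
  [0,0,-0.9,0,0,0],
  [0,0,0,0,0,0],
  [0,0,0,0,0,0],
], fingers=44)

```text
time: 68.32
ee_pos: [0.5121, 0.1699, 0.1949]
eef_rot: [0.997, 0.072, 0.0, 0.0]
ft_force: [-0.9, -0.6, 0.1]
width: 0.0442
grip_force: 0.0
```

```bash
python3 -c "
from m import *
P=cloud(cam('wrist')); inbox(P,.022,.045); inbox(P)
c=cam('scene'); save(c,'s9.png'); cases(c)
go((.5,.1,.23,8.3))"
```

```text
inbox [array([  34.6, -112.1]), array([29.2, 35.6]), np.float64(89.9)] z 0.0313 924
inbox [array([42.6, 27.5]), array([ 3.8, 13.8]), np.float64(86.2)] z 0.0338 135
inbox [array([11.4, 23.2]), array([11.7, 43.3]), np.float64(71.8)] z 0.037 247
inbox [array([  -5.2, -112.6]), array([29.2, 35.8]), np.float64(89.6)] z 0.0313 854
inbox [array([-19.3,  91.3]), array([68.6, 31. ]), np.float64(30.0)] z 0.0368 518
inbox [array([  2.5, -17.5]), array([37.4, 11.4]), np.float64(70.2)] z 0.0337 134
inbox [array([ -43.7, -112. ]), array([29. , 34.7]), np.float64(89.1)] z 0.0314 772
inbox [array([19.7, 45.2]), array([59.7, 55.3]), np.float64(0.1)] z 0.069 3369
inbox [array([-25.9, -14.4]), array([56.1, 59.7]), np.float64(89.6)] z 0.0692 2847
inbox [array([-26.9, 104. ]), array([55. , 59.6]), np.float64(89.9)] z 0.0689 3171
t 68.42 at [0.5117 0.1697 0.194 ] yaw 8.29 w 44.3 F [-0.3  0.6  0.2] grip 0.0
(0.5, 0.1, 0.23, 8.3) turn [ 0.002  0.009 -0.002] shift [-0.542  1.682 -0.901]
```

View pics/s9.png

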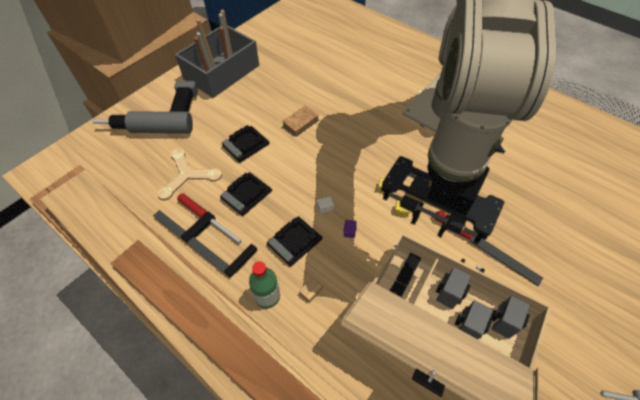

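The final view shows three packs upright in the long compartment near (480,305), the cases in the small one at (405,272), the lid open, all chargers empty and the other things where they were. Handing in.

Call:
carry_out([
  [0,0,-0.6,0,0,0],
  [0,0,0,0,0,0],
  [0,0,0,0,0,0],
  [0,0,0,0,0,0],
])

```text
time: 68.92
ee_pos: [0.5118, 0.1698, 0.2176]
eef_rot: [0.997, 0.072, -0.001, 0.0]
ft_force: [0.1, 0.4, -0.7]
width: 0.0435
grip_force: 0.0
```

```bash
python3 -c "
from h import *
print(r.close_job())"
```

```text
the job is handed in; nothing more can be done
None
```

I opened the lid, stood all three packs upright in the long compartment, put all three bit cases in the small one, left the look-alikes and other bench items alone, and handed the job in at about 69 s; no verdict came back.

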